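# Make the vegetable slicer safe: thickness slide closed, food holder parked over the blade

### The arm

A 6-joint arm with a two-finger parallel gripper is mounted at the origin on a cart in front of the work surface, level with it; the furniture and walls round the work are solid. World frame = base frame: x ahead of the robot, y to its left, z up, the work surface at z = 0. Lengths are in m, angles in rad, forces in N, time in s.
With the tool pointing down it reaches from about 0.225 to 0.875 m from the base axis. Payload 3.4 kg.
Tool frame: the origin (TCP) lies midway between the tips of the shut fingers; the grasp point (between the pads) lies 19 mm behind it; z points along the fingers, y is the line along which they close (so a half turn about z gives the same grasp; the last joint's range is limited). The gripper opens to 85 mm and grips with 20 to 120 N. Pads are 22 mm wide; open, the fingers measure 114 mm over their backs; the gripper's body (76 mm by 85 mm) begins 54 mm behind the grasp point. The pads swing forward as they close: fully open they stand 13 mm farther back than shut.
Start: joints at [-1.287, 0.276, 1.505, -0, 1.361, -0.121], TCP at [0.226, -0.529, 0.231] pointing down, gripper open.
Joint ranges: [-2.89, 2.89], [-0.75, 2.08], [0.22, 2.7], [-1.18, 4.32], [0.11, 2.71], [-2.7, 2.7]. Speed limits (rad/s): [2.57, 2.57, 3.14, 3.14, 3.14, 3.14].

### API

Orientations are given as a unit quaternion [w, x, y, z].
In Python, from rig import * gives the robot as it stands.
- The arm moves only by the tool apply_moves, never from a script. Its argument "steps" is one flat list of numbers, 4 for each row, row after row: the shift along the world's x, y, z in cm, then the turn about the world's z in degrees. A call has 1 to 8 rows; each row is the pose to reach, as a shift and turn from the pose commanded when the call began; what a row does not reach only later rows make up. A row lasts 1/12 s, in which the tool goes at most 41.7 mm and 7.16 degrees, less where a joint would pass 70% of its speed; a pose out of reach is approached as far as the arm can. A call with a gripper value outside its range is refused whole. "jaw" is the closure in counts, from 0 (fully open) to 255 (shut), set as the call begins (left out, the last holds). The fingers move at their own pace and stop on an object; "newtons" is the grip in N (left out, the last holds). Time passes only in rows, so rows that repeat a pose let the fingers close. It gives the time, the measured TCP pose, the force, the opening and the grip force at its end, in the units of the state.
- get_state(): the state, without advancing time (a new reading comes with each control period).
- get_image(name): name is "scene" or "top" or "wrist"; returns the picture (420x560x3 uint8, red, green, blue); there is no depth.
- calibration(name): a dict with "fx", "fy", "cx", "cy" (pixels), "xyz" and "rotation" of the camera in the world. Camera axes: x right, y up, looking along -z (the intrinsics and any distortion apply to the point x, -y, -z); pixel columns grow to the right and rows downward; lengths in m; the calibration is good to about 2 mm. A picture is of the moment at which its call begins: read the wrist's pose just before it. calibration takes no time and is no camera call; for the wrist camera it gives the pose at the moment of the call.
- sign_off(): hands the job in; it is judged then, once.
The state is a dict: "clock": time; "qpos": joint angles; "qd": joint speeds; "effort": joint torques, N m; "position": TCP position; "ee_rot": TCP orientation; "contact_force": force on the tool from outside, world axes, zero at the start; "moment": the same for the moment, N m; "width": finger opening in m; "gripper_force": force on a finger pad.
Only numpy, scipy, OpenCV 4.12 (cv2) and the standard library are available. Lean on these libraries where they do the work, as an engineer would, in place of code of your own. Each camera call takes 0.05 s, during which the arm holds its last target. There are 200 camera calls.

### The job

Make the vegetable slicer safe to put away. With your fingertips push the thickness slide back until it clicks into its closed notch (the one with the round dot, second from the end), not on into the release notch beyond it, and push the food holder along its rails until its catch clicks into the park notch over the blade. Only push them, gently and without gripping; leave both seated in their notches, and do not disturb the onion, tin or spice jars standing round about.

Things in the scene. Friction and masses are not known exactly. Their poses are not given: they have to be found in the camera images.
- slicer: Flat vegetable slicer (mandoline) on suction feet, it cannot be shifted: white frame 348 mm long, 132 mm wide, over a clear catch tray, steel ramp, slanted blade, loop handle at the +y end (reaches to y = +210 mm). Origin: centre of its underside on the cooktop. Its own y runs along the rails, -x is the side facing the robot, z is up. Its frame is 74 mm high, end stops 84 mm.
- holder_knob (a point): Centre of the food holder's round upright palm knob, 108 mm above the cooktop. The knob's straight side is 48 mm in diameter from 95 to 119 mm height, its top at 127 mm; its foot is a disc 80 mm in diameter up to 91 mm height. The holder is a grey plate 136 mm across and 96 mm along the rails, top 86 mm high, with a round catch housing (25 mm in diameter, to 95 mm height) on its -x edge. Axes as the slicer's.
- park_point (a point): Where the knob's centre stands when the holder is parked over the blade: on the slicer, at its own (0, +35, 108) mm.
- holder (a joint): Travel of the food holder along the slicer's +y, 0 to 0.215 m. It starts between 0 and 0.07. The one notch, the park notch, is at 0.140. It runs with about 1.5 N; its spring catch pulls it in by itself from 4 mm either side of the notch, and about 7 N push it out again; it can be pushed back from the other side.
- tab (a point): Centre of the thickness slide's upright thumb tab, 83 mm above the cooktop on the slicer's -x side: 26 mm wide (slicer's x), 12 mm thick (y), its broad faces look along the rails; it stands free from 71 to 96 mm height, above a scale strip 50 mm high. Axes as the slicer's.
- closed_point (a point): Where the tab's centre stands when the slide is closed: on the slicer, at its own (-93, -30, 83) mm. A round dot on the scale strip marks it.
- thickness (a joint): Position of the thickness slide along the slicer's +y, -0.021 to 0.058 m; the ramp in front of the blade follows it. Notches: release -0.018 (cross), closed 0 (round dot), thin 0.018, medium 0.036, thick 0.054 (bars). It starts between 0.022 and 0.056. It runs with about 1 N; a notch pulls it in from 3 mm either side, and about 6 N push it out.
- onion: Onion, 78 mm across and 85 mm high, standing loose off the slicer's -y end. Origin: centre of its underside.
- spice_jar_tall: Slim spice jar with a yellow cap, 42 mm in diameter, 106 mm high, loose behind the slicer (+x side). Origin: centre of its underside.
- tomato_tin: Low food tin, 75 mm in diameter, 58 mm high, loose behind the slicer. Origin: centre of its underside.
- spice_jar_low: Wider spice jar with a red cap, 47 mm in diameter, 97 mm high, loose behind the slicer. Origin: centre of its underside.

How it is judged:
By the outcome, as a careful person would: the job done as asked, in the order asked, and still so for the second after the job is handed in, with the robot touching nothing.
It also fails if it takes over 56 s, if anything falls off the work surface, if the arm or the gripper's body presses on something with over 40 N, if the wrist force passes 120 N, or if a joint passes its speed limit or range.

## Working session

There is one attempt and no reset: what is moved stays moved. The work goes in short steps, Python scripts to look and compute and a tool call to move; the robot and the scene stay as the last step left them, time stands still between calls to the robot, and variables do not carry over. Pictures are saved under pics/ and viewed, at most 10 in all, crops included, and the job is handed in when it is done.

Besides the shell and the picture viewer there is one more tool, called after "Call:" as name(argument=value, ...) on one line, values as JSON. apply_moves: Moves the arm, as the interface text tells. Its arguments: {"type":"object","properties":{"steps":{"type":"array","items":{"type":"number"}},"jaw":{"type":"number"},"newtons":{"type":"number"}},"required":["steps"]}

```bash
mkdir -p pics; python3 - <<'E'
from rig import *
import cv2
s=get_state();print(s)
for n in("scene","top"):
    cv2.imwrite(f"pics/{n}0.png",get_image(n)[:,:,::-1]);print(n,calibration(n))
E
```

```text
{'clock': 0.0, 'qpos': array([-1.28703177e+00,  2.76613207e-01,  1.50610825e+00, -7.01825424e-06,
        1.36067122e+00, -1.20987781e-01]), 'qd': array([ 9.82895265e-04, -1.92746267e-03, -7.17384910e-05,  1.33556695e-03,
       -1.13526526e-04, -3.80024639e-04]), 'effort': array([-1.93824548e-03, -4.16782665e+01, -2.45806861e+01, -6.32837673e-04,
        1.11604683e-02,  1.15498770e-05]), 'position': array([ 0.22628686, -0.52805266,  0.23043922]), 'ee_rot': array([-8.96752843e-04,  9.79591196e-01,  2.00998208e-01, -7.65895263e-05]), 'contact_force': array([ 0.17700068,  0.2599287 , -0.54278439]), 'moment': array([-0.0370691 ,  0.00732133, -0.02942334]), 'gripper_force': 0.0, 'width': 0.08576204009094482}
scene {'fx': 486.0715166938265, 'fy': 486.0715166938265, 'cx': 272.8499321064397, 'cy': 212.24049184403552, 'xyz': array([0.13616501, 0.70067622, 0.63832355]), 'rotation': array([-0.25204466, -0.12678511,  0.46898251,  0.83693156])}
top {'fx': 449.28365000122966, 'fy': 449.28365000122966, 'cx': 276.3705658524584, 'cy': 202.96056381876363, 'xyz': array([ 0.42973211, -0.02075771,  0.94691477]), 'rotation': array([-0.69990198, -0.0602324 ,  0.04990485,  0.7099428 ])}
```

View pics/top0.png

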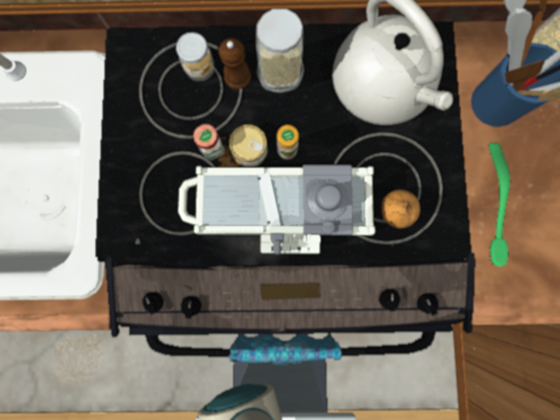

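View pics/scene0.png

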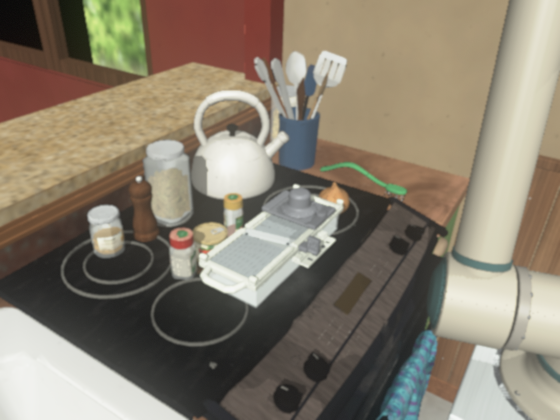

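The top view shows the slicer at about (180–375, 165–255). Its handle is on the left (+y), the holder knob near (330,195), the tab near (278,240) and the onion at (401,209). I'll enlarge this area.

```bash
cat > h.py <<'E'
import numpy as np
from scipy.spatial.transform import Rotation as R
from rig import *
def ray(c,u,v):
    q=np.array(c["rotation"]);r=R.from_quat([q[1],q[2],q[3],q[0]])
    return np.array(c["xyz"]),r.apply([(u-c["cx"])/c["fx"],-(v-c["cy"])/c["fy"],-1])
def onto(c,u,v,z):
    o,d=ray(c,u,v);return o+d*(z-o[2])/d[2]
def proj(c,p):
    q=np.array(c["rotation"]);r=R.from_quat([q[1],q[2],q[3],q[0]])
    x=r.inv().apply(np.array(p)-c["xyz"]);return c["cx"]+c["fx"]*x[0]/-x[2],c["cy"]+c["fy"]*-x[1]/-x[2]
E
python3 - <<'E'
import cv2
im=cv2.imread("pics/top0.png")[150:270,172:432]
cv2.imwrite("pics/topc.png",cv2.resize(im,None,fx=3,fy=3,interpolation=cv2.INTER_CUBIC))
E
```

```text
(no output)
```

View pics/topc.png

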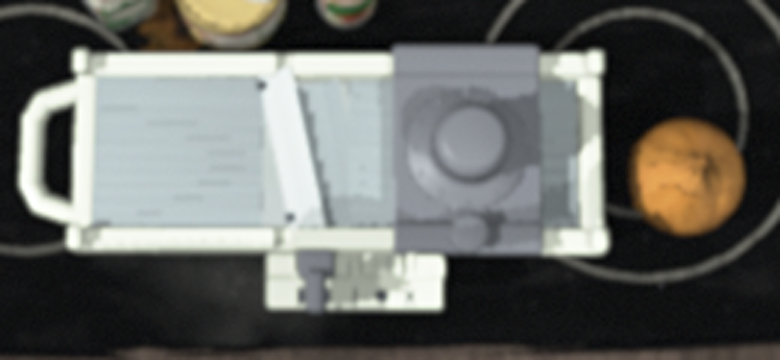

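Crop: the frame corners are at (73,48), (66,250), (603,50) and (608,255), the knob top at (471,142), the tab at about (316,290), the round dot at about (380,295) and the onion at (688,177).

```bash
python3 - <<'E'
from h import *
c=calibration("top");s=calibration("scene")
f=lambda u,v,z:onto(c,172+u/3,150+v/3,z)
C=np.array([f(73,48,.084),f(66,250,.084),f(603,50,.084),f(608,255,.084)]);print(C.round(4))
o=C.mean(0)[:2]
dy=(C[0]+C[1]-C[2]-C[3])/2;print("centre",o,"len",np.linalg.norm(dy),"yaw",np.degrees(np.arctan2(-dy[0],dy[1])))
a=np.arctan2(-dy[0],dy[1]);M=np.array([[np.cos(a),-np.sin(a)],[np.sin(a),np.cos(a)]])
loc=lambda p:((M.T@(p[:2]-o))*1000).round(1)
for n,u,v,z in[("knob",471,142,.127),("tabtop",316,290,.096),("dot",380,295,.05),("dotb",414,295,.05),("strip l",266,310,.05),("strip r",444,310,.05),("onion",688,177,.045)]:
    p=f(u,v,z);print(n,p.round(4),loc(p))
for n,l in[("park",(0,.035,.108)),("closed",(-.093,-.03,.083))]:
    w=M@np.array(l[:2])+o;print(n,w.round(4),np.array(proj(c,[*w,l[2]])))
E
```

```text
[[ 0.6418  0.1482  0.084 ]
 [ 0.5086  0.1507  0.084 ]
 [ 0.6346 -0.1996  0.084 ]
 [ 0.5004 -0.1966  0.084 ]]
centre [ 0.5713723  -0.02432396] len 0.3475938644060067 yaw -1.268891270644122
knob [ 0.5677 -0.107   0.127 ] [ -1.8 -82.7]
tabtop [ 0.48   -0.0099  0.096 ] [-91.7  12.4]
dot [ 0.4788 -0.0517  0.05  ] [-91.9 -29.4]
dotb [ 0.4785 -0.0742  0.05  ] [-91.7 -51.9]
strip l [0.47  0.024 0.05 ] [-102.4   46.1]
strip r [ 0.4684 -0.0937  0.05  ] [-101.4  -71.7]
onion [ 0.5554 -0.2606  0.045 ] [ -10.8 -236.6]
park [0.5721 0.0107] [265.74539626 197.6738503 ]
closed [ 0.4777 -0.0523] [299.55713186 247.95418232]
```

Slicer centre is (0.571, −0.024) with yaw −1.3°. In slicer axes the knob is at y ≈ −83 and the tab at y ≈ +12, and the dot falls where the closed notch should be. I'll shut the fingers and move to above the +y side of the tab.

Call:
apply_moves(steps=[1.6, 3.5, 0, -3, 3.2, 7, 0, -6, 4.8, 10.5, 0, -9, 6.4, 14, 0, -12, 8, 17.5, 0, -15, 9.6, 21, 0, -18, 11.2, 24.5, 0, -21, 12.6, 28, 0, -24.5], jaw=255, newtons=20)

```text
clock: 0.77
position: [0.3528, -0.2467, 0.2311]
ee_rot: [-0.0, 1.0, -0.013, 0.0]
contact_force: [0.3, -0.1, 0.1]
width: 0.0
gripper_force: 0.0
```

Call:
apply_moves(steps=[1.6, 3.5, 0, 0, 3.2, 7, 0, 0, 4.8, 10.5, 0, 0, 6.4, 14, 0, 0, 8, 17.5, 0, 0, 9.6, 21, 0, 0, 11.2, 24.5, 0, 0, 12.7, 28.2, 0, 0])

```text
clock: 1.43
position: [0.4797, 0.0352, 0.2311]
ee_rot: [0.0, 1.0, -0.011, -0.0]
contact_force: [1.0, -0.3, 0.1]
width: 0.0004
gripper_force: 0.0
```

```bash
python3 - <<'E'
from h import *
import cv2
w=calibration("wrist");im=get_image("wrist")
cv2.imwrite("pics/w1.png",im[:,:,::-1]);print(w)
for n,p in[("tab top",(.480,-.0099,.096)),("dot",(.4788,-.0517,.05))]:print(n,proj(w,p))
E
```

```text
{'fx': 323.9847238977854, 'fy': 323.9847238977854, 'cx': 278.20419111507, 'cy': 208.60133442174833, 'xyz': array([0.56108396, 0.03313978, 0.37269201]), 'rotation': array([-0.69003966,  0.11254235, -0.11433434,  0.70576707])}
tab top (np.float64(328.3408074027874), np.float64(195.47078985966886))
dot (np.float64(362.53061829574204), np.float64(183.20233809406207))
```

View pics/w1.png

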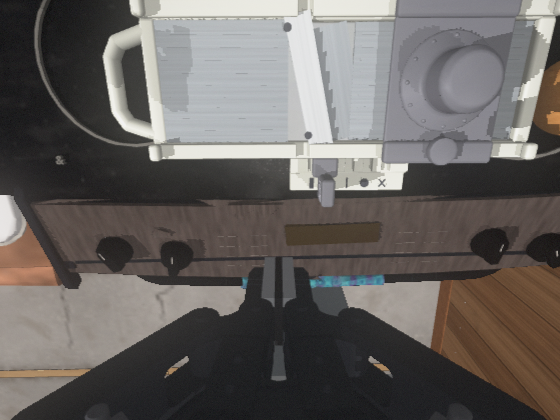

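The wrist view shows the tab top at about (326,186), the round dot at (364,183) and the cross at (381,183). These agree with my estimates to about 2 mm. I'll descend on the tab's +y side.

Call:
apply_moves(steps=[0, 0, -3, 0, 0, 0, -6, 0, 0, 0, -9, 0, 0, 0, -12, 0, 0, 0, -14, 0, 0, 0, -15.5, 0, 0, 0, -15.5, 0, 0, -0.6, -15.5, 0])

```text
clock: 2.15
position: [0.4787, 0.0278, 0.0757]
ee_rot: [-0.0, 1.0, -0.011, -0.001]
contact_force: [0.2, -0.1, 0.6]
width: -0.0001
gripper_force: 0.0
```

Call:
apply_moves(steps=[0, -0.3, 0, 0, 0, -0.6, 0, 0, 0, -0.9, 0, 0, 0, -1.2, 0, 0, 0, -1.5, 0, 0, 0, -1.8, 0, 0])

```text
clock: 2.65
position: [0.4797, 0.0093, 0.0768]
ee_rot: [-0.0, 1.0, -0.012, 0.0]
contact_force: [0.6, 1.4, 1.6]
width: -0.0002
gripper_force: 0.8
```

Call:
apply_moves(steps=[0, -0.2, 0, 0, 0, -0.4, 0, 0, 0, -0.6, 0, 0, 0, -0.8, 0, 0, 0, -1.0, 0, 0, 0, -1.2, 0, 0])

```text
clock: 3.15
position: [0.4793, -0.0017, 0.0763]
ee_rot: [-0.001, 1.0, -0.012, -0.0]
contact_force: [0.1, 3.0, 1.4]
width: -0.0
gripper_force: 1.5
```

Call:
apply_moves(steps=[0, -0.2, 0, 0, 0, -0.4, 0, 0, 0, -0.6, 0, 0, 0, -0.8, 0, 0, 0, -1.0, 0, 0, 0, -1.2, 0, 0])

```text
clock: 3.65
position: [0.4796, -0.015, 0.0762]
ee_rot: [0.0, 1.0, -0.011, 0.0]
contact_force: [-0.5, 3.7, 1.0]
width: -0.0002
gripper_force: 2.3
```

```bash
cat > look.py <<'E'
from h import *
import cv2,sys
w=calibration("wrist");im=get_image("wrist")
cv2.imwrite(f"pics/{sys.argv[1]}.png",im[:,:,::-1]);s=get_state();print(s["position"],s["contact_force"])
for n,p in[("closed tab top",(.4777,-.0523,.096)),("dot",(.4788,-.0517,.05))]:print(n,np.round(proj(w,p),1))
E
python3 look.py w2
```

```text
[ 0.47959269 -0.01493186  0.07624941] [0.77844189 0.46137459 0.51640033]
closed tab top [362.6 299. ]
dot [341.7 250.5]
```

View pics/w2.png

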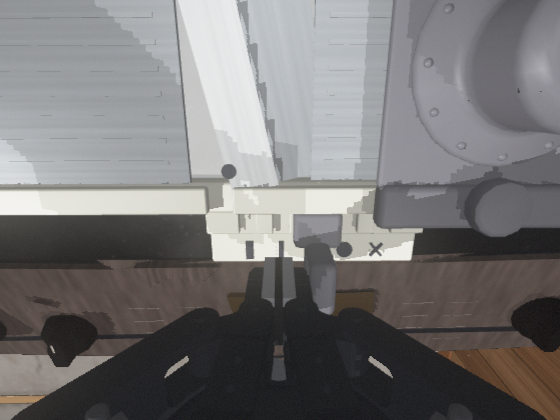

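The wrist view shows the dot at (345,249), the cross at (376,249) and the slide's carrier centred at about column 317. That puts the slide at about 16 mm, in or next to the thin notch, so I'll push on gently.

Call:
apply_moves(steps=[0, -0.1, 0, 0, 0, -0.2, 0, 0, 0, -0.3, 0, 0, 0, -0.4, 0, 0])

```text
clock: 4.03
position: [0.4795, -0.0175, 0.0763]
ee_rot: [-0.001, 1.0, -0.012, 0.0]
contact_force: [1.3, 5.1, 1.3]
width: -0.0001
gripper_force: 2.2
```

Call:
apply_moves(steps=[0, -0.1, 0, 0, 0, -0.2, 0, 0, 0, -0.3, 0, 0, 0, -0.4, 0, 0])

```text
clock: 4.37
position: [0.4794, -0.0228, 0.0763]
ee_rot: [0.0, 1.0, -0.011, -0.0]
contact_force: [0.2, 2.1, 0.3]
width: 0.0
gripper_force: 1.0
```

Call:
apply_moves(steps=[0, -0.1, 0, 0, 0, -0.2, 0, 0, 0, -0.3, 0, 0])

```text
clock: 4.62
position: [0.4794, -0.0257, 0.0763]
ee_rot: [0.0, 1.0, -0.011, -0.0]
contact_force: [0.2, 2.4, -1.0]
width: -0.0001
gripper_force: 1.0
```

```bash
python3 look.py w3; python3 -c "
import cv2
im=cv2.imread('pics/w3.png')[170:320,180:440]
cv2.imwrite('pics/w3c.png',cv2.resize(im,None,fx=3,fy=3,interpolation=cv2.INTER_CUBIC))"
```

```text
[ 0.47938865 -0.02602906  0.07630487] [-0.58771114  0.34246191 -0.06331802]
closed tab top [338.1 299.1]
dot [322.9 250.6]
```

View pics/w3c.png

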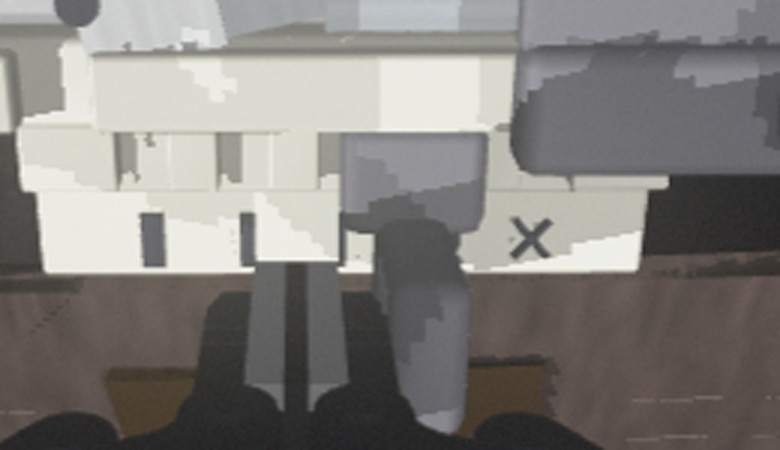

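The crop shows the carrier centred at about column 318, the hidden dot at about 326 and the cross at 357. About 5–7 mm remain, so I'll creep and watch for the click as a drop in force.

Call:
apply_moves(steps=[0, -0.1, 0, 0, 0, -0.2, 0, 0])

```text
clock: 4.83
position: [0.4794, -0.0277, 0.0763]
ee_rot: [0.0, 1.0, -0.011, -0.0]
contact_force: [0.5, 1.2, -0.3]
width: 0.0003
gripper_force: 0.7
```

Call:
apply_moves(steps=[0, -0.1, 0, 0])

```text
clock: 4.92
position: [0.4793, -0.0288, 0.0763]
ee_rot: [0.0, 1.0, -0.011, -0.0]
contact_force: [-0.2, 0.3, -0.5]
width: -0.0
gripper_force: 0.4
```

Call:
apply_moves(steps=[0, -0.1, 0, 0])

```text
clock: 5.0
position: [0.4793, -0.0299, 0.0763]
ee_rot: [0.0, 1.0, -0.011, -0.0]
contact_force: [-0.9, 0.1, -0.2]
width: 0.0002
gripper_force: 0.1
```

```bash
cat > car.py <<'E'
from h import *
import cv2
w=calibration("wrist");im=cv2.cvtColor(get_image("wrist"),cv2.COLOR_RGB2HSV)
# carrier: grey block in strip rows ~ 220-236
g=im[222:240].astype(int)
m=(np.median(g[:,:,2],0)<150)&(np.median(g[:,:,2],0)>60)
c=np.flatnonzero(m[200:420])+200
print("runs",[(r[0],r[-1]) for r in np.split(c,np.flatnonzero(np.diff(c)>2)+1) if len(r)>8])
print("dot pred",np.round(proj(w,(.4788,-.0517,.05)),1),get_state()["position"],get_state()["contact_force"])
E
python3 car.py
```

```text
runs [(np.int64(294), np.int64(313)), (np.int64(323), np.int64(341))]
dot pred [315.6 250.7] [ 0.47951852 -0.03014749  0.07637655] [-0.67545557  0.37811752 -0.40928391]
```

The force has fallen to near zero, so it probably clicked. I'll back away, rise and check.

Call:
apply_moves(steps=[0, 0.7, 0, 0, 0, 1.5, 0, 0, 0, 3, 0, 0, 0, 4.5, 1, 0, 0, 4.5, 4, 0, 0, 4.5, 7, 0, 0, 4.5, 10, 0, 0, 4.5, 10, 0])

```text
clock: 5.72
position: [0.4833, 0.016, 0.182]
ee_rot: [0.001, 1.0, -0.011, 0.006]
contact_force: [1.0, 0.3, -0.2]
width: -0.0002
gripper_force: 0.0
```

```bash
python3 look.py w4; python3 -c "
import cv2
im=cv2.imread('pics/w4.png')[130:280,230:490]
cv2.imwrite('pics/w4c.png',cv2.resize(im,None,fx=3,fy=3,interpolation=cv2.INTER_CUBIC))"
```

```text
[0.48182962 0.01598978 0.17955362] [ 0.05053391  0.43869978 -0.58711928]
closed tab top [368.5 221.9]
dot [354.  202.8]
```

View pics/w4c.png

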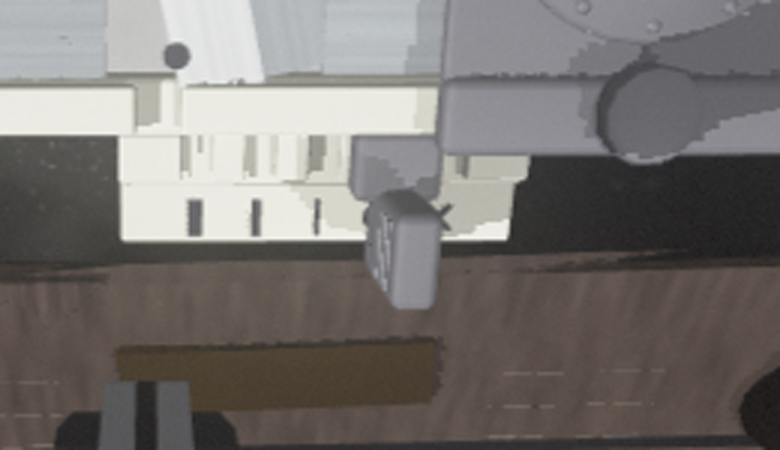

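The tab top is at full-image column 368, against 368.5 predicted for closed, so the slide is seated on the dot. Next is the holder: I'll go over to the −y side of the knob.

Call:
apply_moves(steps=[0, 0, 2, 0, 1.2, -2.5, 2.2, 0, 2.5, -5, 2.2, 0, 3.7, -7.5, 2.2, 0, 5, -10, 2.2, 0, 6.2, -12.5, 2.2, 0, 7.4, -15, 2.2, 0, 8.6, -17.5, 2.2, 0])

```text
clock: 6.43
position: [0.5653, -0.16, 0.1968]
ee_rot: [-0.0, 1.0, -0.011, -0.001]
contact_force: [0.3, 1.3, 0.9]
width: 0.0002
gripper_force: 0.0
```

Call:
apply_moves(steps=[0, 0, 0, 0, 0, 0, -2, 0, 0, 0, -4, 0, 0, 0, -6, 0, 0, 0, -8, 0, 0, 0, -9.4, 0, 0, 0, -9.4, 0])

```text
clock: 7.02
position: [0.5622, -0.1574, 0.1]
ee_rot: [-0.002, 1.0, -0.011, -0.004]
contact_force: [0.2, 0.2, 0.3]
width: -0.0003
gripper_force: 0.0
```

Call:
apply_moves(steps=[0.2, 0, 0.3, 0, 0.3, 0.3, 0.4, 0, 0.3, 0.6, 0.4, 0, 0.3, 0.9, 0.4, 0, 0.3, 1.2, 0.4, 0, 0.3, 1.5, 0.4, 0])

```text
clock: 7.52
position: [0.5687, -0.1443, 0.109]
ee_rot: [0.0, 1.0, -0.011, 0.001]
contact_force: [1.5, -2.7, 0.5]
width: 0.0002
gripper_force: 1.5
```

Call:
apply_moves(steps=[0, 0.3, 0, 0, 0, 0.6, 0, 0, 0, 0.9, 0, 0, 0, 1.2, 0, 0, 0, 1.5, 0, 0, 0, 1.8, 0, 0])

```text
clock: 8.02
position: [0.569, -0.1266, 0.1088]
ee_rot: [0.0, 1.0, -0.011, 0.001]
contact_force: [-0.1, -2.3, 3.6]
width: 0.0003
gripper_force: 1.9
```

Call:
apply_moves(steps=[0, 0.4, 0, 0, 0, 0.8, 0, 0, 0, 1.2, 0, 0, 0, 1.6, 0, 0, 0.1, 2.0, 0, 0, 0.1, 2.4, 0, 0, 0.1, 2.8, 0, 0, 0.1, 3.2, 0, 0])

```text
clock: 8.68
position: [0.5695, -0.0941, 0.1083]
ee_rot: [0.0, 1.0, -0.011, 0.0]
contact_force: [1.0, -2.7, 3.9]
width: -0.0001
gripper_force: 2.1
```

Call:
apply_moves(steps=[0, 0.4, 0, 0, 0, 0.8, 0, 0, 0, 1.2, 0, 0, 0, 1.6, 0, 0, 0.1, 2.0, 0, 0, 0.1, 2.4, 0, 0, 0.1, 2.8, 0, 0, 0.1, 3.2, 0, 0])

```text
clock: 9.35
position: [0.5701, -0.0621, 0.1082]
ee_rot: [0.0, 1.0, -0.011, -0.0]
contact_force: [1.0, -3.8, 3.7]
width: 0.0001
gripper_force: 2.1
```

Call:
apply_moves(steps=[0, 0.2, 0, 0, 0, 0.4, 0, 0, 0, 0.6, 0, 0, 0, 0.8, 0, 0, 0, 1.0, 0, 0, 0, 1.2, 0, 0])

```text
clock: 9.85
position: [0.5703, -0.0504, 0.1082]
ee_rot: [0.0, 1.0, -0.011, -0.0]
contact_force: [-0.5, -2.1, 2.0]
width: -0.0
gripper_force: 1.8
```

```bash
python3 - <<'E'
from h import *
import cv2
c=calibration("top");im=get_image("top");cv2.imwrite("pics/t2.png",im[:,:,::-1])
cv2.imwrite("pics/t2c.png",cv2.resize(im[110:270,172:432,::-1],None,fx=3,fy=3,interpolation=cv2.INTER_CUBIC))
s=get_state();print(s["position"],s["contact_force"]);u,v=proj(c,(.5721,.0107,.127));print("park knob in crop",(u-172)*3,(v-110)*3)
E
```

```text
[ 0.57024575 -0.04987005  0.10815325] [-0.20647129 -0.00290899  1.02134362]
park knob in crop 279.98362685172634 257.96657902101106
```

View pics/t2c.png

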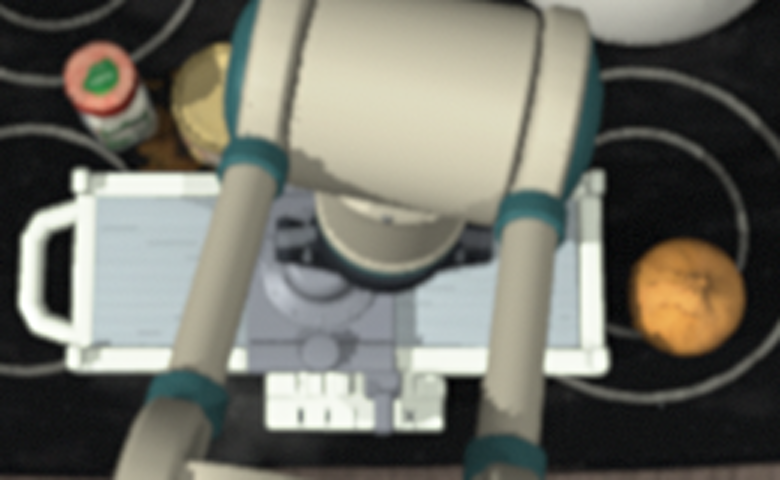

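The holder plate is centred at about crop column 321, leaving roughly 22 mm to park. The other objects are undisturbed. I'll go on slowly.

Call:
apply_moves(steps=[0, 0.2, 0, 0, 0, 0.4, 0, 0, 0, 0.6, 0, 0, 0, 0.8, 0, 0, 0, 1.0, 0, 0, 0, 1.2, 0, 0, 0, 1.4, 0, 0])

```text
clock: 10.48
position: [0.5704, -0.0364, 0.1082]
ee_rot: [0.0, 1.0, -0.011, -0.0]
contact_force: [-0.2, -2.7, 0.1]
width: -0.0
gripper_force: 1.3
```

Call:
apply_moves(steps=[0, 0.1, 0, 0, 0, 0.2, 0, 0])

```text
clock: 10.65
position: [0.5705, -0.0344, 0.1082]
ee_rot: [0.0, 1.0, -0.011, -0.0]
contact_force: [1.5, -2.9, 1.3]
width: 0.0003
gripper_force: 1.2
```

Call:
apply_moves(steps=[0, 0.1, 0, 0, 0, 0.2, 0, 0])

```text
clock: 10.82
position: [0.5705, -0.0324, 0.1082]
ee_rot: [-0.0, 1.0, -0.011, -0.0]
contact_force: [0.9, -1.3, 0.3]
width: 0.0
gripper_force: 0.9
```

Call:
apply_moves(steps=[0, 0.1, 0, 0])

```text
clock: 10.9
position: [0.5704, -0.0312, 0.1083]
ee_rot: [-0.0, 1.0, -0.012, -0.0]
contact_force: [0.8, -1.7, 0.7]
width: -0.0002
gripper_force: 0.8
```

Call:
apply_moves(steps=[0, 0.1, 0, 0])

```text
clock: 10.98
position: [0.5704, -0.0302, 0.1083]
ee_rot: [-0.0, 1.0, -0.012, -0.0]
contact_force: [0.1, -1.5, -0.5]
width: -0.0002
gripper_force: 0.5
```

Call:
apply_moves(steps=[0, 0.1, 0, 0])

```text
clock: 11.07
position: [0.5701, -0.029, 0.1082]
ee_rot: [-0.0, 1.0, -0.012, -0.0]
contact_force: [-0.6, 0.2, 0.9]
width: 0.0004
gripper_force: 0.1
```

Call:
apply_moves(steps=[0, 0.05, 0, 0])

```text
clock: 11.15
position: [0.5699, -0.0283, 0.1082]
ee_rot: [-0.001, 1.0, -0.011, -0.001]
contact_force: [-0.4, -0.6, 0.2]
width: -0.0001
gripper_force: 0.0
```

The force dropped to zero, so the catch pulled in. I'll retreat and check.

Call:
apply_moves(steps=[0, -0.7, 0, 0, 0, -2, 0, 0, 0, -4, 0, 0, 0, -5, 2, 0, 0, -5, 5, 0, 0, -5, 8, 0, 0, -5, 11, 0, 0, -5, 13, 0])

```text
clock: 11.82
position: [0.5711, -0.0807, 0.2414]
ee_rot: [0.001, 1.0, -0.012, 0.002]
contact_force: [0.0, -0.1, 0.8]
width: 0.0002
gripper_force: 0.0
```

Call:
apply_moves(steps=[-2.5, -2, 0, 0, -5, -4, 0, 0, -7.5, -6, 0, 0, -10, -8, 0, 0, -12.5, -10, 0, 0, -15, -12, 0, 0, -17.5, -14, 0, 0, -20, -16, 0, 0])

```text
clock: 12.48
position: [0.3686, -0.2404, 0.2384]
ee_rot: [0.0, 1.0, -0.012, -0.0]
contact_force: [-0.1, -1.4, 0.2]
width: -0.0001
gripper_force: 0.0
```

Call:
apply_moves(steps=[-1, -3, 0, 0, -2, -6, 0, 0, -3, -9, 0, 0, -4, -12, 0, 0, -4, -12, 0, 0])

```text
clock: 12.9
position: [0.3282, -0.3653, 0.2383]
ee_rot: [0.002, 1.0, -0.014, -0.001]
contact_force: [0.1, -0.3, 0.1]
width: -0.0
gripper_force: 0.0
```

```bash
python3 - <<'E'
from h import *
import cv2
c=calibration("top");im=get_image("top")
cv2.imwrite("pics/t3c.png",cv2.resize(im[110:270,172:432,::-1],None,fx=3,fy=3,interpolation=cv2.INTER_CUBIC))
for n,p in[("park knob top",(.5721,.0107,.127)),("tab top closed",(.4777,-.0523,.096))]:
    u,v=proj(c,p);print(n,(u-172)*3,(v-110)*3)
print(get_state()["position"])
E
```

```text
park knob top 279.98362685172634 257.96657902101106
tab top closed 383.4705924878274 412.7477041514974
[ 0.32887855 -0.36222419  0.23807132]
```

View pics/t3c.png

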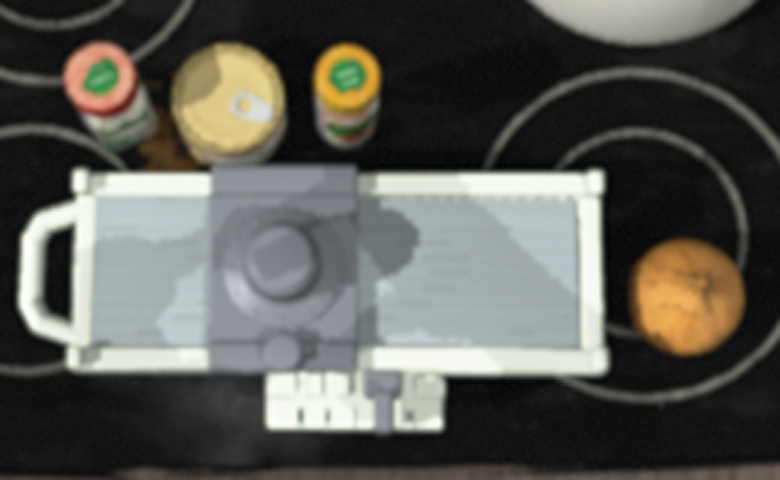

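The knob is at about (281,259) against the parked prediction of (280,258), and the tab is at about (384,410) against the closed prediction of (383,413). Nothing else has moved, so I'll hand in.

```bash
python3 -c "
from rig import *
print(sign_off())"
```

```text
the job is handed in; nothing more can be done
None
```

The thickness slide is in its closed notch and the food holder is in its park notch. The last camera view agrees with both within about 2 mm, nothing else was disturbed, and I handed the job in at about 13 s.

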